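# Sweep the metal offcuts off the filing board into the scrap tray

### The arm

A 6-joint arm with a two-finger parallel gripper is mounted at the origin on the work surface. World frame = base frame: x ahead of the robot, y to its left, z up, the work surface at z = 0. Lengths are in mm, angles in rad, forces in N, time in s.
With the tool pointing down it reaches from about 425 to 925 mm from the base axis. Payload 12.5 kg.
Tool frame: the origin (TCP) lies at the very end of the fingers, on their centre line; the grasp point (between the pads) lies 19 mm behind it; z points along the fingers, y is the line along which they close (so a half turn about z gives the same grasp; the last joint's range is limited). The gripper opens to 85 mm and grips with 20 to 120 N. Pads are 22 mm wide; open, the fingers measure 114 mm over their backs; the gripper's body (76 mm by 85 mm) begins 54 mm behind the grasp point. The pads swing forward as they close: fully open they stand 13 mm farther back than shut.
Start: joints at [1.068, 0.491, 1.559, -0, 1.092, -0.106], TCP at [241.528, 576.463, 231.327] pointing down, gripper open.
Joint ranges: [-3.1, 3.1], [-0.84, 2.19], [0.05, 2.79], [-1.13, 4.28], [0.06, 2.93], [-2.69, 2.69]. Speed limits (rad/s): [2.22, 2.22, 2.79, 3.14, 3.14, 3.14].

### API

Orientations are given as a 3x3 rotation matrix whose columns are the frame's x, y, z axes.
In Python, from plant import env gives the robot as it stands.
- The arm moves only by the shell command python3 -m handwheel 'ROWS' [OPENING] [FORCE]. ROWS is JSON, a list of rows, each an object with "dp": the shift along the tool's x, y, z in cm, a list of three; "dr": the turn, a rotation vector about the tool's x, y, z in rad, a list of three. A call has 1 to 5 rows; each row shifts and turns the commanded pose from where the row before left it, along the tool's axes as they then stand; what a row does not reach is not made up. A row lasts 1/12 s, in which the tool goes at most 41.7 mm and 7.16 degrees, less where a joint would pass 70% of its speed; a pose out of reach is approached as far as the arm can. A call is refused whole if a number of a shift passes 4.17 or a number of a turn 0.125, either way. A call with a gripper value outside its range is refused whole. OPENING is the finger opening in cm, from 0 to 8.54, set as the call begins (- or left out, the last holds). The fingers move at their own pace and stop on an object; FORCE is the grip in N (left out, the last holds). Time passes only in rows, so rows that do not move let the fingers close. It gives the time, the measured TCP pose, the force, the opening and the grip force at its end, in the units of the state.
- env.state(): the state, without advancing time (a new reading comes with each control period).
- env.capture(name): name is "scene" or "top" or "wrist"; returns (picture, depth): 480x640x3 uint8, red, green, blue; 480x640 float32, mm along the optical axis (not along the pixel's ray), 0 where there is no reading.
- env.camera_params(name): a dict with "mtx" (3x3 intrinsics, pixels), "extrinsics" (4x4, takes a point from camera to world coordinates); the wrist camera has in their place "tool_from_camera" (4x4, takes a point from camera to tool coordinates, whose origin is the TCP and whose axes are the flange's). Camera axes: x right, y down, z forward; pixel columns grow to the right and rows downward; lengths in mm; the calibration is good to about 2 mm. A picture is of the moment at which its call begins: read the wrist's pose just before it. camera_params takes no time and is no camera call.
- env.job_done(): hands the job in; it is judged then, once.
The state is a dict: "time": time; "joint_positions": joint angles; "joint_velocities": joint speeds; "effort": joint torques, N m; "tool_pos": TCP position; "orientation": TCP orientation; "wrist_force": force on the tool from outside, world axes, zero at the start; "moment": the same for the moment, N m; "grip_width": opening from 0.0 (shut) to 1.0 (fully open); "grasp_force": force on a finger pad.
Only numpy, scipy, OpenCV 4.12 (cv2) and the standard library are available. Lean on these libraries where they do the work, as an engineer would, in place of code of your own. Each camera call takes 0.05 s, during which the arm holds its last target. There are 200 camera calls.

### The job

With the closed fingers, gently sweep the three metal offcuts along the filing board and over its open end into the plain, undivided scrap tray, so that all three end up lying in it. Only push them: do not pinch or pick them up. Leave the little jar standing on the board, the finished collars in the divided tray and the screwdriver where they are.

Things in the scene. Friction and masses are not known exactly. Their poses are not given: they have to be found in the camera images.
- board: Wooden filing board, fixed, 270 mm (its x) by 220 mm (its y). Origin on the bench under its centre, z up; flat top 60 mm above the bench. Along both edges at x = +-129 mm run rims 12 mm wide, 10 mm high above the top; both ends (y = +110 and -110 mm) are open, without rim. The 12 mm slab overhangs the near wall of the tray at each end by 10 mm.
- scrap_tray: Plain undivided aluminium tray, fixed, 250 (x) by 120 (y) by 26 mm high, walls and floor 4 mm, open above. Origin at the centre of its underside; axes parallel to the board's. It stands at one open end of the board, its centre 160 mm from the board's along the board's +y or -y (this varies), its near wall under the overhang, so that what goes over the end drops in.
- work_tray: Aluminium tray like the scrap tray but divided into six compartments, fixed at the board's other end; holds the two finished collars. Origin at the centre of its underside. Nothing is to go in here.
- hex_stub: Offcut: upright stub of brass hexagonal bar, 28 mm across flats, 17 mm high, about 100 g, loose on the board. Origin at the centre of its underside, z up.
- tube_stub: Offcut: upright stub of steel tube, 32 mm outside and 22 mm inside diameter, 17 mm high, about 55 g, loose on the board. Origin at the centre of its underside, z up.
- bar_stub: Offcut: flat-lying stub of steel bar, 36 mm (x) by 22 mm (y) by 16 mm high, about 100 g, loose on the board. Origin at the centre of its underside, z up.
- jar: Small lidded jar standing loose on the board near its rim at the board's +x side (centre about 92 mm from the board's centre line), 32 mm in diameter, 50 mm high. Origin at the centre of its underside. Leave it alone.
- collar1: Finished brass collar lying in a compartment of the divided tray, 28 mm outside diameter, 12 mm high. Origin at the centre of its underside. Leave it alone.
- collar2: Second finished brass collar, like the first, in another compartment of the divided tray. Leave it alone.
- screwdriver: Screwdriver lying on the bench to the robot's left of the board, 170 mm long along its x. Leave it alone.
Mind the look-alikes: they are no part of the job. What is shaped like the tube_stub but black is not meant.

How it is judged (in metres and radians):
At the end, for the whole second after the job is handed in: All three offcuts rest (slower than 30 mm/s) within the walls of the undivided scrap tray, their origins less than 50 mm above the bench, and the jar still stands upright (x of hex_stub in the frame of scrap_tray between -0.123 and 0.123 m and y of hex_stub in the frame of scrap_tray between -0.058 and 0.058 m and height (world z) of each of hex_stub, tube_stub, bar_stub below 0.05 m and linear speed of each of hex_stub, tube_stub, bar_stub below 0.03 m/s and x of tube_stub in the frame of scrap_tray between -0.123 and 0.123 m and y of tube_stub in the frame of scrap_tray between -0.058 and 0.058 m and x of bar_stub in the frame of scrap_tray between -0.123 and 0.123 m and y of bar_stub in the frame of scrap_tray between -0.058 and 0.058 m and angle between jar's own z axis and vertical below 0.1 rad); the robot touches nothing.
It fails at once if an offcut is lifted more than 18 mm off the filing board (height (world z) of any of hex_stub, tube_stub, bar_stub above 0.078 m).
It fails at once if an offcut is pinched or pressed with more than 20 N (contact force between the fingers and hex_stub above 20 N or contact force between the fingers and tube_stub above 20 N or contact force between the fingers and bar_stub above 20 N).
It fails at once if the jar on the filing board is shifted by more than 10 mm (distance of jar from where it was at the start of the episode above 0.01 m).
It fails at once if a finished collar or the screwdriver is shifted by more than 15 mm (distance of any of collar1, collar2, screwdriver from where it was at the start of the episode above 0.015 m).
It also fails if it takes over 64 s, if anything falls off the work surface, if the arm or the gripper's body presses on something with over 40 N, if the wrist force passes 120 N, or if a joint passes its speed limit or range.

## Working session

There is one attempt and no reset: what is moved stays moved. The work goes in short steps, Python scripts to look and compute and a shell command to move; the robot and the scene stay as the last step left them, time stands still between calls to the robot, and variables do not carry over. Pictures are saved under pics/ and viewed, at most 10 in all, crops included, and the job is handed in when it is done.

```bash
mkdir -p pics
python3 - <<'E'
from plant import env
import cv2,numpy as np
s=env.state();print(s['time'],s['tool_pos'],np.round(s['orientation'],3).tolist())
for n in ('top','scene'):
    p,d=env.capture(n);cv2.imwrite(f'pics/{n}0.png',p[:,:,::-1]);np.save(f'pics/{n}0d.npy',d);np.save(f'pics/{n}0.npy',p)
    c=env.camera_params(n);print(n,np.round(c['mtx'],1).tolist(),np.round(c['extrinsics'],3).tolist())
E
```

```text
0.0 [241.38587943 576.23873992 230.69593774] [[-0.922, 0.386, -0.001], [0.386, 0.922, -0.001], [0.0, -0.001, -1.0]]
top [[616.7, 0.0, 322.3], [0.0, 616.7, 243.2], [0.0, 0.0, 1.0]] [[-0.027, -0.981, 0.191, 255.964], [-1.0, 0.028, 0.001, 125.736], [-0.007, -0.191, -0.982, 1297.65], [0.0, 0.0, 0.0, 1.0]]
scene [[580.3, 0.0, 317.9], [0.0, 580.3, 243.9], [0.0, 0.0, 1.0]] [[0.825, 0.341, -0.45, 1002.897], [0.564, -0.527, 0.635, -558.807], [-0.021, -0.778, -0.628, 753.665], [0.0, 0.0, 0.0, 1.0]]
```

View pics/top0.png

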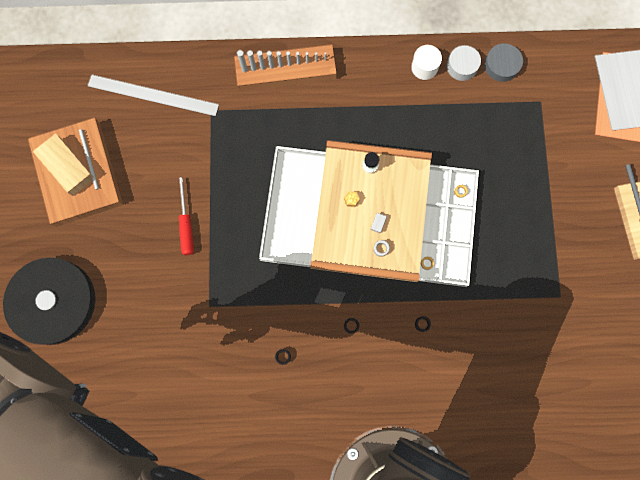

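View pics/scene0.png

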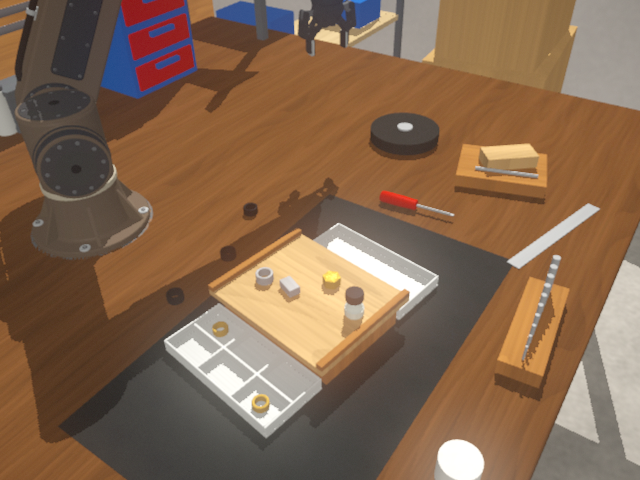

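Top view: the plain tray is on the left around (295,205) and the divided tray on the right around (450,225). Candidates:
- Hex: brass at (352,199). Similar: collars at (461,190) and (427,263), which lie in the divided tray.
- Tube: grey ring at (382,247). Similar: black rings at (351,325), (422,323) and (283,356), on the bench and not meant.
- Bar: grey block at (379,222).
- Jar: at (372,160).

I choose the three items on the board, and will measure them and check in one crop.

```bash
cat > h.py <<'E'
import numpy as np,cv2
from plant import env
def ray(c,px,z):
    M=np.array(c['mtx']);E=np.array(c['extrinsics'])
    d=E[:3,:3]@np.linalg.solve(M,np.array([px[0],px[1],1.]));o=E[:3,3]
    return o+d*(z-o[2])/d[2]
def cloud(c,d):
    M=np.array(c['mtx']);E=np.array(c['extrinsics'])
    v,u=np.mgrid[:480,:640]
    P=np.stack([(u-M[0,2])/M[0,0]*d,(v-M[1,2])/M[1,1]*d,d],-1)
    return P@E[:3,:3].T+E[:3,3]
E
python3 - <<'E'
from h import *
p=np.load('pics/top0.npy');d=np.load('pics/top0d.npy');c=env.camera_params('top')
P=cloud(c,d)
# board corners from rims: image corners
z=P[...,2]
roi=np.zeros(z.shape,bool);roi[135:290,305:440]=1
b=((z>52)&(z<66)&roi).astype(np.uint8)
print('board top z',np.median(z[b>0]))
r=cv2.minAreaRect(P[(z>52)&(z<76)&roi][:,:2].astype(np.float32));print(r, cv2.boxPoints(r).tolist())
m=((z>69)&roi).astype(np.uint8)
n,l,st,ce=cv2.connectedComponentsWithStats(m)
for i in range(1,n):
    if st[i,4]>25:
        q=P[l==i];print(st[i].tolist(),ce[i].round(1),'z max',q[:,2].max().round(1),q.mean(0).round(1),cv2.minAreaRect(q[:,:2].astype(np.float32)))
cv2.imwrite('pics/crop.png',cv2.resize(p[130:295,255:490,::-1],None,fx=3.3,fy=3.3,interpolation=cv2.INTER_CUBIC))
E
```

```text
board top z 59.87785517796544
((564.4321899414062, 23.383544921875), (220.7992706298828, 273.0295715332031), 81.08212280273438) [[412.4536437988281, -64.5191879272461], [682.1827392578125, -106.84386444091797], [716.4107666015625, 111.2862777709961], [446.681640625, 153.6109619140625]]
[327, 141, 22, 8, 71] [338.2 144.6] z max 1297.6 [697.6  89.   88.2] ((483.72418212890625, 96.71336364746094), (43.77847671508789, 457.1128234863281), 88.2087631225586)
[350, 144, 82, 30, 574] [381.9 156.3] z max 1297.6 [6.686e+02 1.000e-01 9.110e+01] ((469.347412109375, 10.260391235351562), (169.9354248046875, 454.5227966308594), 82.07891845703125)
[344, 192, 16, 15, 172] [351.6 198.5] z max 1297.6 [583.   65.2  83.6] ((430.1479187011719, 101.14436340332031), (30.866863250732422, 350.4669189453125), 76.93070220947266)
[371, 213, 16, 20, 192] [378.4 222.5] z max 82.1 [533.3  12.1  76. ] ((533.5953979492188, 11.994325637817383), (21.83896255493164, 36.09254455566406), 67.39701080322266)
[374, 241, 16, 16, 117] [381.3 248.3] z max 1297.6 [475.8  10.8  97.3] ((374.76953125, 63.43943786621094), (30.535720825195312, 268.2955017089844), 62.46209716796875)
[311, 261, 15, 8, 64] [317.7 264.8] z max 76.8 [450.5 137.8  71.6] ((450.4503173828125, 137.29522705078125), (29.05462646484375, 12.347403526306152), 79.2428970336914)
[327, 263, 32, 11, 118] [342.1 268. ] z max 1297.6 [441.2  89.2  81.8] ((353.5284118652344, 91.13150787353516), (62.3541374206543, 197.4270782470703), 87.99913024902344)
[357, 267, 63, 14, 247] [389.3 273.8] z max 1297.6 [426.9  -4.6  81.3] ((375.3569641113281, 61.038734436035156), (99.26435852050781, 252.80160522460938), 40.109619140625)
```

View pics/crop.png

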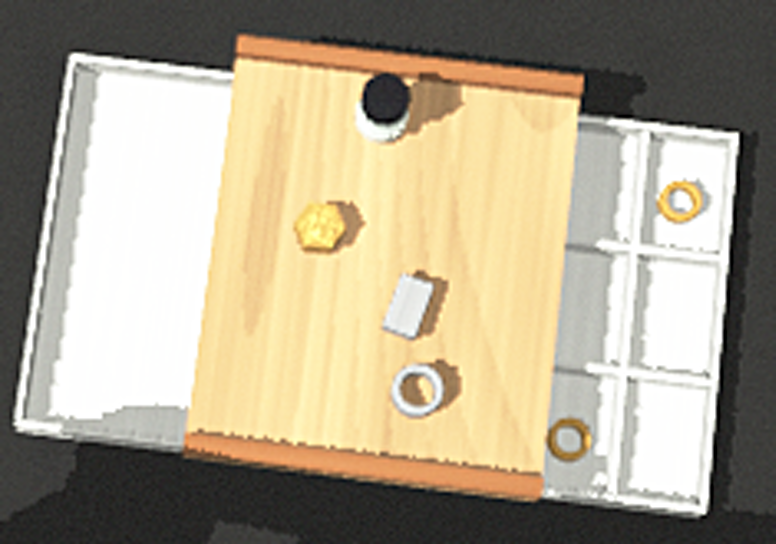

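The crop confirms the choice. Hex is at crop (320,227), bar at (409,306) and tube at (417,390), with the jar's lid at (385,97). The collars are in the divided tray. Now the board-frame positions.

```bash
cat >> h.py <<'E'
C=np.array([564.4,23.4]);Y=np.array([.155,.988]);X=np.array([.988,-.155])
def bf(w): w=np.array(w)[:2]-C; return np.round([w@X,w@Y],1)
def masks(p,d,c):
    z=cloud(c,d)[...,2]; roi=np.zeros(z.shape,bool);roi[160:262,310:435]=1
    m=((z>68)&(z<90)&roi|(d==0)&roi).astype(np.uint8); m=((z>68)&roi|(d==0)&roi).astype(np.uint8)
    cs,_=cv2.findContours(m,cv2.RETR_EXTERNAL,cv2.CHAIN_APPROX_NONE)
    for k in cs:
        if cv2.contourArea(k)>60:
            (u,v),r=cv2.minEnclosingCircle(k);M=cv2.moments(k);q=(M['m10']/M['m00'],M['m01']/M['m00'])
            w=ray(c,q,77);print('px',np.round(q,1),'r',round(r,1),'world',w.round(1),'board',bf(w))
E
python3 - <<'E'
from h import *
c=env.camera_params('top');p=np.load('pics/top0.npy');d=np.load('pics/top0d.npy');masks(p,d,c)
print('jar',bf(ray(c,(372,158),110)))
s=env.state();print(bf(s['tool_pos']))
R=np.array(s['orientation']);W=np.array([*Y,0]);print('yaw about tool z to align y:',np.arctan2(-(R.T@W)[0],(R.T@W)[1]))
c2=env.camera_params('scene')
for n,q in dict(hex=(332,277),bar=(290,285),tube=(264,272)).items():print(n,bf(ray(c2,q,77)))
E
```

```text
px [381.2 248.3] r 8.7 world [479.8   9.1  77. ] board [-81.4 -27.3]
px [378.4 222.6] r 9.9 world [532.8  12.3  77. ] board [-29.5 -15.9]
px [351.6 198.5] r 7.9 world [584.9  64.9  77. ] board [13.8 44.1]
px [370.5 165.5] r 8.8 world [654.3  23.2  77. ] board [88.8 13.7]
jar [93.7 13.6]
[-404.8  496.2]
yaw about tool z to align y: -0.24117277321462438
hex [18.7 43.9]
bar [-21.  -19.2]
tube [-78.9 -26.4]
```

```bash
python3 -m handwheel '[{"dp":[0,0,0],"dr":[0,0,-0.12]},{"dp":[0,0,0],"dr":[0,0,-0.12]},{"dp":[0,0,0],"dr":[0,0,0]}]' 0 20
R='' ; python3 -m handwheel '[{"dp":[-2.6,-3.1,0],"dr":[0,0,0]},{"dp":[-2.6,-3.1,0],"dr":[0,0,0]},{"dp":[-2.6,-3.1,0],"dr":[0,0,0]},{"dp":[-2.6,-3.1,0],"dr":[0,0,0]},{"dp":[-2.6,-3.1,0],"dr":[0,0,0]}]'
python3 -m handwheel '[{"dp":[-2.6,-3.1,0],"dr":[0,0,0]},{"dp":[-2.6,-3.1,0],"dr":[0,0,0]},{"dp":[-2.6,-3.1,0],"dr":[0,0,0]},{"dp":[-2.6,-3.1,0],"dr":[0,0,0]},{"dp":[-2.6,-3.1,0],"dr":[0,0,0]}]'
python3 -m handwheel '[{"dp":[-2.6,-3.1,0],"dr":[0,0,0]},{"dp":[-2.6,-3.1,0],"dr":[0,0,0]},{"dp":[-2.6,-3.1,0],"dr":[0,0,0]},{"dp":[-2.6,-3.1,0],"dr":[0,0,0]},{"dp":[-2.6,-3.1,0],"dr":[0,0,0]}]'
cat > st.py <<'E'
from h import *
s=env.state();R=np.array(s['orientation']);print('t',round(s['time'],2),'tcp',np.round(s['tool_pos'],1),'board',bf(s['tool_pos']),'y',R[:,1].round(3),'z',R[:,2].round(3),'grip',s['grip_width'],'F',np.round(s['wrist_force'],1))
E
python3 st.py
```

```text
time: 0.35
tool_pos: [241.5, 576.3, 231.0]
orientation: [[-0.989, 0.151, -0.0], [0.151, 0.989, -0.001], [0.0, -0.001, -1.0]]
wrist_force: [-0.2, 0.9, 1.1]
grip_width: 0.601
grasp_force: 0.0
time: 0.77
tool_pos: [346.1, 401.4, 231.2]
orientation: [[-0.987, 0.16, -0.0], [0.16, 0.987, -0.0], [0.0, -0.0, -1.0]]
wrist_force: [0.9, 0.3, -0.1]
grip_width: -0.0
grasp_force: 0.0
time: 1.18
tool_pos: [450.5, 227.8, 231.4]
orientation: [[-0.987, 0.161, 0.0], [0.161, 0.987, 0.0], [-0.0, 0.0, -1.0]]
wrist_force: [0.2, 0.3, 0.3]
grip_width: -0.001
grasp_force: 0.0
time: 1.6
tool_pos: [554.8, 54.3, 231.3]
orientation: [[-0.987, 0.161, -0.0], [0.161, 0.987, 0.0], [0.0, 0.0, -1.0]]
wrist_force: [0.1, -0.1, 0.1]
grip_width: -0.004
grasp_force: 0.0
t 1.6 tcp [554.8  54.3 231.3] board [-14.3  29. ] y [0.161 0.987 0.   ] z [-0.  0. -1.] grip -0.004219919729141944 F [ 0.1 -0.1  0.1]
```

```bash
python3 -m handwheel '[{"dp":[-1.4,-1.6,0],"dr":[0,0,0]},{"dp":[-1.4,-1.6,0],"dr":[0,0,0]},{"dp":[0,0,0],"dr":[0,0,0]}]' >/dev/null
python3 st.py
python3 - <<'E'
from h import *
s=env.state();p,d=env.capture('wrist');c=env.camera_params('wrist')
T=np.eye(4);T[:3,:3]=s['orientation'];T[:3,3]=s['tool_pos']
np.save('pics/w0.npy',p);np.save('pics/w0d.npy',d)
c=dict(mtx=c['mtx'],extrinsics=T@np.array(c['tool_from_camera']))
P=cloud(c,d);b=np.tensordot(P[...,:2]-C,np.stack([X,Y],1),1);z=P[...,2]
m=((z>70)&(z<90)&(abs(b[...,0])<115)&(abs(b[...,1])<110)).astype(np.uint8)
n,l,st,ce=cv2.connectedComponentsWithStats(m)
for i in range(1,n):
    if st[i,4]>150:
        q=b[l==i];print(st[i].tolist(),'z',z[l==i].max().round(1),'min',q.min(0).round(1),'max',q.max(0).round(1),'rect',np.round(cv2.minAreaRect(q.astype(np.float32))[0],1))
cv2.imwrite('pics/w0.png',p[:,:,::-1])
E
```

```text
t 1.85 tcp [578.3  17.2 230.8] board [14.7 -3.9] y [ 0.163  0.987 -0.   ] z [ 0. -0. -1.] grip 0.0015145368105147284 F [0.6 0.2 0.2]
[264, 73, 46, 48, 965] z 79.8 min [-94.5 -41.8] max [-63.7 -10.6] rect [-79.1 -26.2]
[285, 145, 39, 54, 1486] z 78.8 min [-46.6 -29.3] max [-8.1 -1.1] rect [-27.5 -15.1]
[363, 209, 44, 39, 1243] z 79.4 min [ 1.2 29.1] max [29.6 61. ] rect [15.1 45. ]
[340, 301, 25, 25, 158] z 84.2 min [76.  11.6] max [92.9 31.2] rect [82.6 23.3]
```

View pics/w0.png

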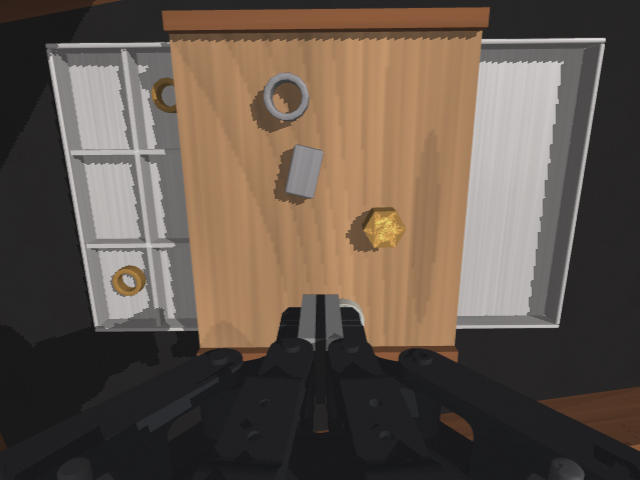

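Wrist view: hex (384,229), bar (304,172), tube (286,97). All agree with the top view within 2 mm. Descending behind the hex and pushing.

```bash
cat > look.py <<'E'
from h import *
import sys
s=env.state();p,d=env.capture('wrist');c=env.camera_params('wrist')
T=np.eye(4);T[:3,:3]=s['orientation'];T[:3,3]=s['tool_pos']
c=dict(mtx=c['mtx'],extrinsics=T@np.array(c['tool_from_camera']))
P=cloud(c,d);b=np.tensordot(P[...,:2]-C,np.stack([X,Y],1),1);z=P[...,2]
m=((z>70)&(z<79)&(abs(b[...,0])<115)&(abs(b[...,1])<135)).astype(np.uint8)
n,l,st,ce=cv2.connectedComponentsWithStats(m)
for i in range(1,n):
    if st[i,4]>150:
        q=b[l==i];print(st[i].tolist(),'min',q.min(0).round(1),'max',q.max(0).round(1))
if len(sys.argv)>1: cv2.imwrite(sys.argv[1],p[:,:,::-1])
E
python3 -m handwheel '[{"dp":[0,0,3.9],"dr":[0,0,0]},{"dp":[0,0,3.9],"dr":[0,0,0]},{"dp":[0,0,3.9],"dr":[0,0,0]},{"dp":[0,0,3.9],"dr":[0,0,0]},{"dp":[0,0,0.8],"dr":[0,0,0]}]' 
python3 -m handwheel '[{"dp":[0,0,0],"dr":[0,0,0]},{"dp":[0,0.4,0],"dr":[0,0,0]},{"dp":[0,0.4,0],"dr":[0,0,0]},{"dp":[0,0.4,0],"dr":[0,0,0]},{"dp":[0,0.4,0],"dr":[0,0,0]}]' |grep -E "pos|force"
python3 -m handwheel '[{"dp":[0,0.4,0],"dr":[0,0,0]},{"dp":[0,0.4,0],"dr":[0,0,0]},{"dp":[0,0.4,0],"dr":[0,0,0]},{"dp":[0,0.4,0],"dr":[0,0,0]},{"dp":[0,0.4,0],"dr":[0,0,0]}]' |grep -E "pos|force"
python3 st.py;python3 look.py pics/w1.png
```

```text
time: 2.32
tool_pos: [573.7, 21.4, 62.3]
orientation: [[-0.987, 0.158, -0.008], [0.158, 0.987, 0.001], [0.008, -0.0, -1.0]]
wrist_force: [-0.7, 0.1, -0.2]
grip_width: -0.002
grasp_force: 0.0
tool_pos: [580.1, 36.7, 69.1]
wrist_force: [-0.2, -0.1, 0.5]
grasp_force: 0.0
tool_pos: [583.0, 55.7, 68.2]
wrist_force: [-1.2, -6.4, 7.2]
grasp_force: 4.1
t 3.15 tcp [583.   55.7  68.2] board [13.4 34.8] y [ 0.156  0.988 -0.   ] z [ 0.002 -0.001 -1.   ] grip -0.0017561574589635804 F [-1.2 -6.4  7.2]
[66, 0, 112, 108, 6175] min [-93.4 -42.4] max [-63.4 -10.3]
[137, 159, 80, 113, 6901] min [-46.9 -29.3] max [-7.9 -0.5]
[359, 289, 80, 73, 3991] min [ 0.7 50. ] max [27.8 78.5]
[303, 294, 36, 9, 258] min [ 1.1 29. ] max [ 2.6 42. ]
```

View pics/w1.png

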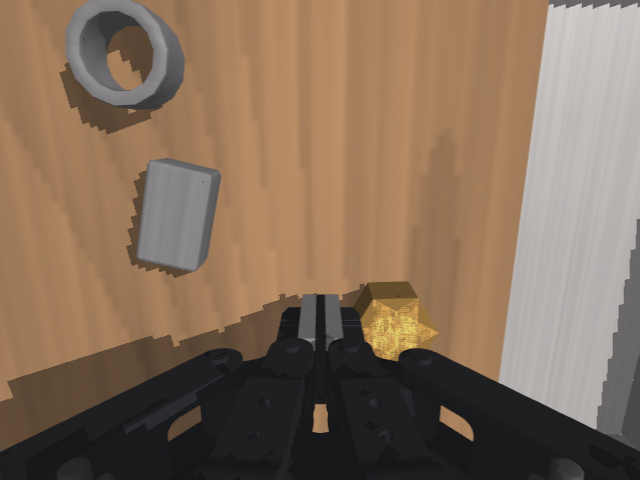

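Hex is at (395,325) against the right finger, upright and moving along with it. Contact is 6–10 N, so I'll continue slowly.

```bash
python3 -m handwheel '[{"dp":[0,0.3,0],"dr":[0,0,0]},{"dp":[0,0.3,0],"dr":[0,0,0]},{"dp":[0,0.3,0],"dr":[0,0,0]}]' |grep -E "pos|force"
python3 -m handwheel '[{"dp":[0,0.3,0],"dr":[0,0,0]},{"dp":[0,0.3,0],"dr":[0,0,0]},{"dp":[0,0.3,0],"dr":[0,0,0]}]' |grep -E "pos|force"
python3 -m handwheel '[{"dp":[0,0.3,0],"dr":[0,0,0]},{"dp":[0,0.3,0],"dr":[0,0,0]},{"dp":[0,0.3,0],"dr":[0,0,0]}]' |grep -E "pos|force"
python3 st.py;python3 look.py
```

```text
tool_pos: [584.4, 64.5, 68.2]
wrist_force: [-1.2, -5.2, 7.7]
grasp_force: 4.1
tool_pos: [585.8, 73.4, 68.2]
wrist_force: [-0.8, -6.0, 7.1]
grasp_force: 4.0
tool_pos: [587.2, 82.4, 68.2]
wrist_force: [0.1, -6.1, 7.3]
grasp_force: 4.0
t 3.95 tcp [587.2  82.4  68.2] board [13.4 61.8] y [ 0.156  0.988 -0.   ] z [ 0.002 -0.    -1.   ] grip -0.0016047958183564182 F [ 0.1 -6.1  7.3]
[0, 0, 95, 108, 5432] min [-93.7 -38.6] max [-63.4  -9.8]
[60, 159, 80, 113, 7251] min [-46.9 -29.4] max [-8.1 -0.1]
[340, 287, 100, 75, 4212] min [-0.2 69.4] max [ 27.3 105.6]
[302, 294, 38, 9, 268] min [ 1.  55.8] max [ 2.6 69. ]
```

Steady ~7 N upward suggests the fingertip is bearing down slightly. I'll raise it 1 mm and finish the push.

```bash
python3 -m handwheel '[{"dp":[0,0.2,-0.1],"dr":[0,0,0]},{"dp":[0,0.3,0],"dr":[0,0,0]},{"dp":[0,0.3,0],"dr":[0,0,0]}]' |grep -E "pos|force"
python3 -m handwheel '[{"dp":[0,0.3,0],"dr":[0,0,0]},{"dp":[0,0.3,0],"dr":[0,0,0]},{"dp":[0,0.3,0],"dr":[0,0,0]}]' |grep -E "pos|force"
python3 -m handwheel '[{"dp":[0,0.3,0],"dr":[0,0,0]},{"dp":[0,0.3,0],"dr":[0,0,0]},{"dp":[0,0.3,0],"dr":[0,0,0]}]' |grep -E "pos|force"
python3 st.py;python3 look.py pics/w2.png
```

```text
tool_pos: [588.0, 90.7, 68.5]
wrist_force: [-0.4, -2.7, 3.2]
grasp_force: 1.9
tool_pos: [589.4, 99.6, 68.4]
wrist_force: [-0.3, -3.8, 3.9]
grasp_force: 2.4
tool_pos: [591.1, 108.1, 68.9]
wrist_force: [-2.2, -5.8, 10.9]
grasp_force: 5.0
t 4.75 tcp [591.1 108.1  68.9] board [13.3 87.8] y [ 0.156  0.988 -0.   ] z [ 0.001 -0.001 -1.   ] grip 0.001532270642492439 F [-2.2 -5.8 10.9]
[0, 28, 17, 73, 742] min [-87.6 -17.4] max [-66.   -9.7]
[0, 159, 67, 113, 6357] min [-46.9 -24.6] max [-8.   0.1]
[340, 281, 97, 80, 4395] min [-2.4 95.5] max [ 27.4 131.3]
[302, 294, 38, 8, 226] min [ 1.2 81.9] max [ 2.5 95. ]
```

View pics/w2.png

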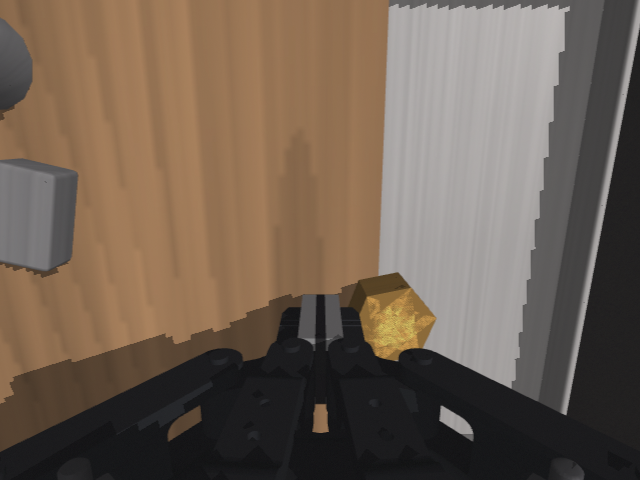

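Hex at (395,320) is now past the board end and held only by the finger. I'll continue with a slight lift.

```bash
python3 -m handwheel '[{"dp":[0,0.3,-0.1],"dr":[0,0,0]},{"dp":[0,0.3,0],"dr":[0,0,0]}]' |grep -E "pos|force"
python3 -m handwheel '[{"dp":[0,0.3,0],"dr":[0,0,0]},{"dp":[0,0.3,0],"dr":[0,0,0]}]' |grep -E "pos|force"
python3 -m handwheel '[{"dp":[0,0.3,0],"dr":[0,0,0]},{"dp":[0,0.3,0],"dr":[0,0,0]}]' |grep -E "pos|force"
python3 st.py;python3 look.py
```

```text
tool_pos: [591.6, 114.6, 69.3]
wrist_force: [-0.5, -0.1, 0.2]
grasp_force: 0.0
tool_pos: [592.4, 120.6, 68.9]
wrist_force: [-0.5, 0.0, -1.2]
grasp_force: 0.0
tool_pos: [593.4, 126.4, 69.1]
wrist_force: [0.5, -0.1, -0.4]
grasp_force: 0.0
t 5.3 tcp [593.4 126.4  69.1] board [ 12.7 106.3] y [0.156 0.988 0.   ] z [-0.  0. -1.] grip -0.0011844883546665212 F [ 0.5 -0.1 -0.4]
[0, 172, 14, 100, 1107] min [-43.1  -9.4] max [-8.   0.3]
[302, 294, 37, 8, 224] min [  0.5 100.3] max [  1.9 113.4]
```

Force dropped to zero and the hex is off. Now the bar: rise, go behind it at board (-28,-62), and descend lower (z≈63) so the vertical face of the fingers does the pushing.

```bash
python3 -m handwheel '[{"dp":[0,0,-2.5],"dr":[0,0,0]},{"dp":[0,0,-2.5],"dr":[0,0,0]},{"dp":[1.0,-2.8,0],"dr":[0,0,0]},{"dp":[1.0,-2.8,0],"dr":[0,0,0]},{"dp":[1.0,-2.8,0],"dr":[0,0,0]}]' >/dev/null
python3 -m handwheel '[{"dp":[1.0,-2.8,0],"dr":[0,0,0]},{"dp":[0,-2.8,0],"dr":[0,0,0]},{"dp":[0,-2.8,0],"dr":[0,0,0]},{"dp":[0,0,0],"dr":[0,0,0]},{"dp":[0,0,0],"dr":[0,0,0]}]' >/dev/null
python3 st.py;python3 look.py
python3 - <<'E'
from h import *
p,d=env.capture('top');cv2.imwrite('pics/t1.png',p[120:300,250:490,::-1].repeat(3,0).repeat(3,1))
E
```

```text
t 6.18 tcp [527.7 -34.8 119.4] board [-27.3 -63.2] y [0.159 0.987 0.   ] z [ 0.  0. -1.] grip -0.000953660762582104 F [ 0.1  0.7 -0.7]
[363, 136, 71, 70, 2239] min [-94.7 -42.6] max [-63.6 -11.1]
[385, 237, 63, 78, 3262] min [-47.  -29.7] max [-7.6 -1.3]
```

View pics/t1.png

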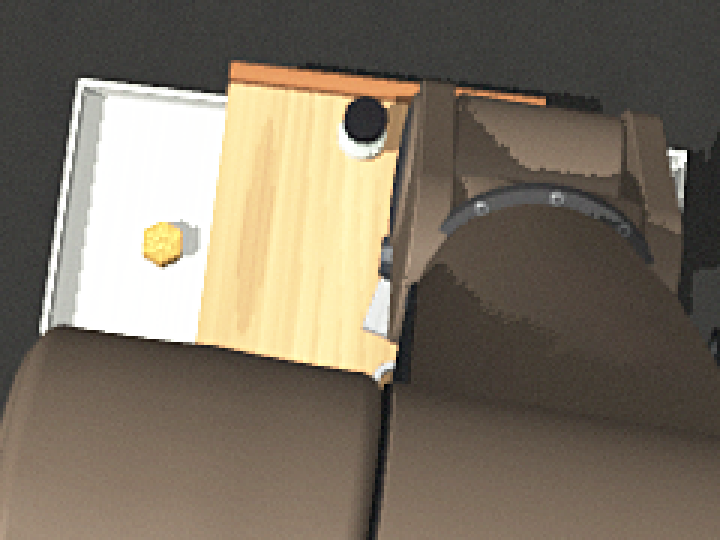

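Hex lies in the plain tray at crop (162,242); the jar at (365,125) is untouched. Now the bar.

```bash
python3 -m handwheel '[{"dp":[0,0,2],"dr":[0,0,0]},{"dp":[0,0,2],"dr":[0,0,0]},{"dp":[0,0,1],"dr":[0,0,0]},{"dp":[0,0,0.6],"dr":[0,0,0]},{"dp":[0,0,0],"dr":[0,0,0]}]' |grep -E "pos|force"
python3 -m handwheel '[{"dp":[0,0.4,0],"dr":[0,0,0]},{"dp":[0,0.4,0],"dr":[0,0,0]},{"dp":[0,0.3,0],"dr":[0,0,0]},{"dp":[0,0.3,0],"dr":[0,0,0]},{"dp":[0,0.3,0],"dr":[0,0,0]}]' |grep -E "pos|force"
python3 -m handwheel '[{"dp":[0,0.3,0],"dr":[0,0,0]},{"dp":[0,0.3,0],"dr":[0,0,0]},{"dp":[0,0.3,0],"dr":[0,0,0]},{"dp":[0,0.3,0],"dr":[0,0,0]},{"dp":[0,0.3,0],"dr":[0,0,0]}]' |grep -E "pos|force"
python3 -m handwheel '[{"dp":[0,0.3,0],"dr":[0,0,0]},{"dp":[0,0.3,0],"dr":[0,0,0]},{"dp":[0,0.3,0],"dr":[0,0,0]}]' |grep -E "pos|force"
python3 st.py;python3 look.py
```

```text
tool_pos: [527.5, -33.0, 62.3]
wrist_force: [0.4, -1.1, -0.5]
grasp_force: 0.0
tool_pos: [530.6, -16.5, 63.8]
wrist_force: [0.0, -0.1, -0.1]
grasp_force: 0.0
tool_pos: [532.9, -1.9, 63.4]
wrist_force: [-0.7, -1.7, 0.6]
grasp_force: 0.8
tool_pos: [534.2, 7.0, 63.3]
wrist_force: [-0.6, -2.5, 1.1]
grasp_force: 1.0
t 7.78 tcp [534.2   7.   63.3] board [-27.3 -20.9] y [0.156 0.988 0.   ] z [-0.  0. -1.] grip -0.0006955829689729951 F [-0.6 -2.5  1.1]
[252, 137, 99, 98, 4235] min [-94.7 -42.3] max [-63.6 -10.7]
[302, 272, 121, 89, 5346] min [-48.6 -26.9] max [-16.2  15.5]
[281, 307, 21, 12, 176] min [-35.4 -33.9] max [-34.1 -27.3]
```

Forces are now only ~2 N. Continuing with the bar.

```bash
for i in 1 ; do python3 -m handwheel '[{"dp":[0,0.4,0],"dr":[0,0,0]},{"dp":[0,0.4,0],"dr":[0,0,0]},{"dp":[0,0.4,0],"dr":[0,0,0]},{"dp":[0,0.4,0],"dr":[0,0,0]},{"dp":[0,0.4,0],"dr":[0,0,0]}]' |grep -E "force"; done
python3 -m handwheel '[{"dp":[0,0.4,0],"dr":[0,0,0]},{"dp":[0,0.4,0],"dr":[0,0,0]},{"dp":[0,0.4,0],"dr":[0,0,0]},{"dp":[0,0.4,0],"dr":[0,0,0]},{"dp":[0,0.4,0],"dr":[0,0,0]}]' |grep -E "force"
python3 -m handwheel '[{"dp":[0,0.4,0],"dr":[0,0,0]},{"dp":[0,0.4,0],"dr":[0,0,0]},{"dp":[0,0.4,0],"dr":[0,0,0]},{"dp":[0,0.4,0],"dr":[0,0,0]},{"dp":[0,0.4,0],"dr":[0,0,0]}]' |grep -E "force"
python3 st.py;python3 look.py pics/w3.png
```

```text
wrist_force: [-0.0, -0.9, 0.1]
grasp_force: 0.7
wrist_force: [-0.2, -1.2, 1.2]
grasp_force: 0.6
wrist_force: [-0.2, -1.3, 0.4]
grasp_force: 0.6
t 9.08 tcp [543.6  66.5  63.3] board [-27.3  39.3] y [0.156 0.988 0.   ] z [-0.  0. -1.] grip 0.0014472467591204966 F [-0.2 -1.3  0.4]
[64, 137, 107, 98, 5377] min [-94.7 -42.5] max [-63.6 -10.2]
[282, 272, 141, 89, 5522] min [-48.8  26.4] max [-16.   75.6]
```

View pics/w3.png

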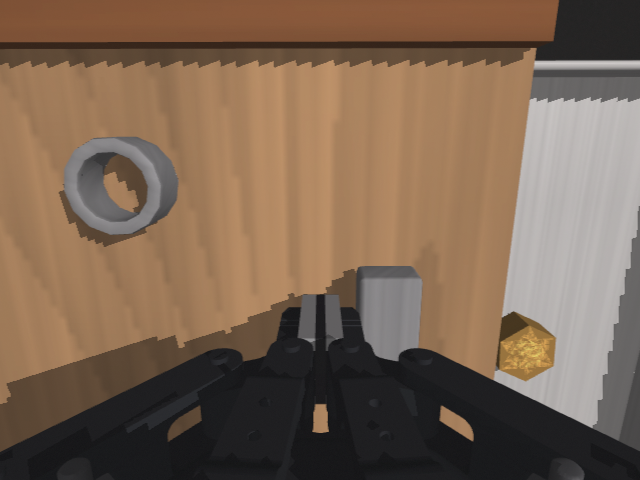

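The bar (390,315) sits squared against the finger; the hex is in the tray at (525,348). Finishing the bar.

```bash
python3 -m handwheel '[{"dp":[0,0.4,0],"dr":[0,0,0]},{"dp":[0,0.4,0],"dr":[0,0,0]},{"dp":[0,0.4,0],"dr":[0,0,0]},{"dp":[0,0.4,0],"dr":[0,0,0]},{"dp":[0,0.4,0],"dr":[0,0,0]}]' |grep -E "force"
python3 -m handwheel '[{"dp":[0,0.4,0],"dr":[0,0,0]},{"dp":[0,0.4,0],"dr":[0,0,0]},{"dp":[0,0.4,0],"dr":[0,0,0]},{"dp":[0,0.4,0],"dr":[0,0,0]},{"dp":[0,0.4,0],"dr":[0,0,0]}]' |grep -E "force"
python3 -m handwheel '[{"dp":[0,0.3,0],"dr":[0,0,0]},{"dp":[0,0.3,0],"dr":[0,0,0]},{"dp":[0,0.3,0],"dr":[0,0,0]},{"dp":[0,0.3,0],"dr":[0,0,0]},{"dp":[0,0.3,0],"dr":[0,0,0]}]' |grep -E "force"
python3 -m handwheel '[{"dp":[0,0.3,0],"dr":[0,0,0]},{"dp":[0,0.3,0],"dr":[0,0,0]},{"dp":[0,0.3,0],"dr":[0,0,0]},{"dp":[0,0.3,0],"dr":[0,0,0]},{"dp":[0,0.2,0],"dr":[0,0,0]}]' |grep -E "force"
python3 st.py;python3 look.py
```

```text
wrist_force: [0.7, -1.6, 0.9]
grasp_force: 0.6
wrist_force: [-1.1, -1.5, 1.2]
grasp_force: 0.8
wrist_force: [0.1, 0.6, 1.3]
grasp_force: 0.0
wrist_force: [0.5, -1.2, 0.2]
grasp_force: 0.0
t 10.8 tcp [554.4 134.6  63.3] board [-27.2 108.3] y [0.156 0.988 0.   ] z [ 0.  0. -1.] grip 0.000959126836989056 F [ 0.5 -1.2  0.2]
[282, 296, 58, 23, 553] min [-39.4  95.3] max [-34.  115.5]
[340, 307, 21, 12, 175] min [-35.3 116. ] max [-33.9 122.5]
```

Bar is off the board. Now behind the tube, at board (-79,-73).

```bash
python3 -m handwheel '[{"dp":[0,0,-2.8],"dr":[0,0,0]},{"dp":[0,0,-2.8],"dr":[0,0,0]},{"dp":[1.0,-3,0],"dr":[0,0,0]},{"dp":[1.0,-3,0],"dr":[0,0,0]},{"dp":[1.0,-3,0],"dr":[0,0,0]}]' >/dev/null
python3 -m handwheel '[{"dp":[1.0,-3,0],"dr":[0,0,0]},{"dp":[1.2,-3,0],"dr":[0,0,0]},{"dp":[0,-3.1,0],"dr":[0,0,0]},{"dp":[0,0,0],"dr":[0,0,0]},{"dp":[0,0,0],"dr":[0,0,0]}]' >/dev/null
python3 st.py;python3 look.py
```

```text
t 11.68 tcp [474.6 -37.7 119.5] board [-79.3 -74.2] y [0.159 0.987 0.   ] z [ 0.  0. -1.] grip -0.0053702164400980384 F [ 0.5 -0.5  0.3]
[383, 245, 66, 64, 2091] min [-95.  -42.5] max [-63.5 -10.9]
```

```bash
python3 -m handwheel '[{"dp":[0,0,2],"dr":[0,0,0]},{"dp":[0,0,2],"dr":[0,0,0]},{"dp":[0,0,1],"dr":[0,0,0]},{"dp":[0,0,0.6],"dr":[0,0,0]},{"dp":[0,0,0],"dr":[0,0,0]}]' |grep -E "pos|force"
python3 -m handwheel '[{"dp":[0,0.4,0],"dr":[0,0,0]},{"dp":[0,0.4,0],"dr":[0,0,0]},{"dp":[0,0.3,0],"dr":[0,0,0]},{"dp":[0,0.3,0],"dr":[0,0,0]},{"dp":[0,0.3,0],"dr":[0,0,0]}]' |grep -E "pos|force"
python3 -m handwheel '[{"dp":[0,0.3,0],"dr":[0,0,0]},{"dp":[0,0.3,0],"dr":[0,0,0]},{"dp":[0,0.3,0],"dr":[0,0,0]},{"dp":[0,0.3,0],"dr":[0,0,0]},{"dp":[0,0.3,0],"dr":[0,0,0]}]' |grep -E "pos|force"
python3 -m handwheel '[{"dp":[0,0.4,0],"dr":[0,0,0]},{"dp":[0,0.4,0],"dr":[0,0,0]},{"dp":[0,0.4,0],"dr":[0,0,0]},{"dp":[0,0.4,0],"dr":[0,0,0]},{"dp":[0,0.4,0],"dr":[0,0,0]}]' |grep -E "pos|force"
python3 st.py;python3 look.py pics/w4.png
```

```text
tool_pos: [474.5, -35.5, 62.3]
wrist_force: [0.8, 0.2, 0.2]
grasp_force: 0.0
tool_pos: [477.6, -19.3, 63.7]
wrist_force: [-0.1, -0.8, 0.6]
grasp_force: 0.3
tool_pos: [479.7, -4.6, 63.3]
wrist_force: [0.9, -1.2, 0.2]
grasp_force: 0.4
tool_pos: [482.8, 15.4, 63.3]
wrist_force: [0.5, -1.0, 1.9]
grasp_force: 0.4
t 13.4 tcp [482.8  15.4  63.3] board [-79.3 -20.6] y [0.156 0.988 0.   ] z [-0.  0. -1.] grip 0.0026651003870530143 F [ 0.5 -1.   1.9]
[361, 286, 89, 75, 2799] min [-94.9  -5.2] max [-67.4  26.1]
[302, 295, 58, 23, 546] min [-91.6 -26.6] max [-86.3  -6.4]
[281, 307, 21, 12, 173] min [-87.6 -33.6] max [-86.2 -27. ]
```

View pics/w4.png

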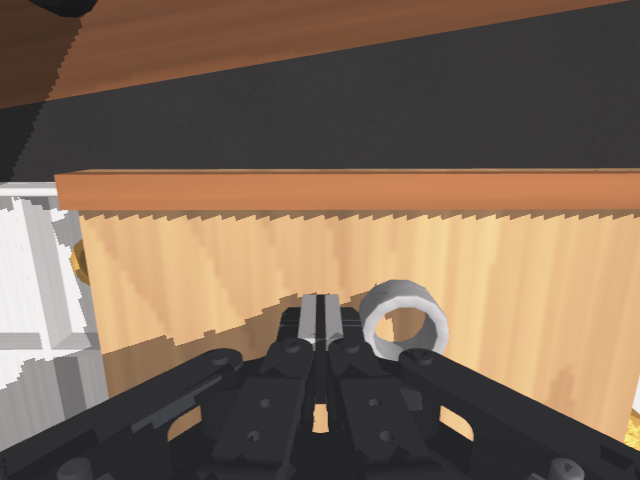

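The tube (405,325) stays centred on the finger (x min still -94.9). Continuing.

```bash
python3 -m handwheel '[{"dp":[0,0.4,0],"dr":[0,0,0]},{"dp":[0,0.4,0],"dr":[0,0,0]},{"dp":[0,0.4,0],"dr":[0,0,0]},{"dp":[0,0.4,0],"dr":[0,0,0]},{"dp":[0,0.4,0],"dr":[0,0,0]}]' |grep -E "force"
python3 -m handwheel '[{"dp":[0,0.4,0],"dr":[0,0,0]},{"dp":[0,0.4,0],"dr":[0,0,0]},{"dp":[0,0.4,0],"dr":[0,0,0]},{"dp":[0,0.4,0],"dr":[0,0,0]},{"dp":[0,0.4,0],"dr":[0,0,0]}]' |grep -E "force"
python3 look.py
python3 -m handwheel '[{"dp":[0,0.4,0],"dr":[0,0,0]},{"dp":[0,0.4,0],"dr":[0,0,0]},{"dp":[0,0.4,0],"dr":[0,0,0]},{"dp":[0,0.4,0],"dr":[0,0,0]},{"dp":[0,0.4,0],"dr":[0,0,0]}]' |grep -E "force"
python3 st.py;python3 look.py
```

```text
wrist_force: [-0.2, -0.3, -0.1]
grasp_force: 0.2
wrist_force: [-0.1, 0.0, -0.4]
grasp_force: 0.2
[361, 292, 87, 69, 2475] min [-93.   34.9] max [-65.5  65.2]
[302, 296, 58, 23, 542] min [-91.4  13.4] max [-86.1  33.6]
[282, 307, 20, 11, 172] min [-87.3   6.5] max [-86.1  12.9]
wrist_force: [-0.4, -0.6, -0.3]
grasp_force: 0.2
t 14.75 tcp [492.2  74.6  63.3] board [-79.2  39.4] y [0.156 0.988 0.   ] z [-0.  0. -1.] grip 0.0037021493811420256 F [-0.4 -0.6 -0.3]
[302, 295, 58, 24, 550] min [-91.5  33.4] max [-86.1  53.5]
[362, 297, 85, 59, 2123] min [-90.8  55. ] max [-70.2  84.9]
[282, 307, 19, 12, 170] min [-87.3  26.4] max [-86.1  32.9]
```

The tube is creeping ~4 mm toward +x. I'll back off, shift 6 mm to follow it, and go on.

```bash
python3 -m handwheel '[{"dp":[0,-0.6,0],"dr":[0,0,0]},{"dp":[-0.6,0,0],"dr":[0,0,0]},{"dp":[0,0.3,0],"dr":[0,0,0]},{"dp":[0,0.3,0],"dr":[0,0,0]},{"dp":[0,0.3,0],"dr":[0,0,0]}]' |grep -E "force"
python3 -m handwheel '[{"dp":[0,0.4,0],"dr":[0,0,0]},{"dp":[0,0.4,0],"dr":[0,0,0]},{"dp":[0,0.4,0],"dr":[0,0,0]},{"dp":[0,0.4,0],"dr":[0,0,0]},{"dp":[0,0.4,0],"dr":[0,0,0]}]' |grep -E "force"
python3 look.py
python3 -m handwheel '[{"dp":[0,0.4,0],"dr":[0,0,0]},{"dp":[0,0.4,0],"dr":[0,0,0]},{"dp":[0,0.4,0],"dr":[0,0,0]},{"dp":[0,0.4,0],"dr":[0,0,0]},{"dp":[0,0.4,0],"dr":[0,0,0]}]' |grep -E "force"
python3 st.py;python3 look.py
```

```text
wrist_force: [-0.1, -0.5, 0.0]
grasp_force: 0.2
wrist_force: [0.0, -0.3, -0.3]
grasp_force: 0.1
[341, 285, 106, 76, 2974] min [-89.7  70.2] max [-61.9 107.5]
[302, 295, 38, 13, 387] min [-85.6  56.5] max [-84.   69.7]
[282, 307, 19, 12, 172] min [-81.4  49.5] max [-79.5  56. ]
wrist_force: [0.8, -0.6, 1.7]
grasp_force: 0.2
t 16.1 tcp [504.9 116.1  63.3] board [-73.2  82.4] y [0.156 0.988 0.   ] z [ 0.  0. -1.] grip 0.0013304693861256576 F [ 0.8 -0.6  1.7]
[302, 285, 144, 76, 3333] min [-89.7  76.4] max [-61.7 127.6]
[281, 307, 21, 12, 181] min [-81.2  69.4] max [-80.   75.9]
```

```bash
python3 -m handwheel '[{"dp":[0,0.3,0],"dr":[0,0,0]},{"dp":[0,0.3,0],"dr":[0,0,0]},{"dp":[0,0.3,0],"dr":[0,0,0]},{"dp":[0,0.3,0],"dr":[0,0,0]},{"dp":[0,0.3,0],"dr":[0,0,0]}]' |grep -E "force"
python3 -m handwheel '[{"dp":[0,0.3,0],"dr":[0,0,0]},{"dp":[0,0.3,0],"dr":[0,0,0]},{"dp":[0,0.3,0],"dr":[0,0,0]},{"dp":[0,0.2,0],"dr":[0,0,0]},{"dp":[0,0,0],"dr":[0,0,0]}]' |grep -E "force"
python3 -m handwheel '[{"dp":[0,0,-3],"dr":[0,0,0]},{"dp":[0,0,-3.5],"dr":[0,0,0]},{"dp":[0,-3.5,-3.5],"dr":[0,0,0]},{"dp":[0,-4,-2],"dr":[0,0,0]},{"dp":[0,-4,0],"dr":[0,0,0]}]' |grep force
python3 -m handwheel '[{"dp":[0,-4,0],"dr":[0,0,0]},{"dp":[0,-4,0],"dr":[0,0,0]},{"dp":[0,-4,0],"dr":[0,0,0]},{"dp":[0,0,0],"dr":[0,0,0]},{"dp":[0,0,0],"dr":[0,0,0]}]' |grep force
python3 st.py; python3 look.py
python3 - <<'E'
from h import *
p,d=env.capture('scene');q=p[200:460,140:460,::-1];cv2.imwrite('pics/end.png',cv2.resize(q,None,fx=2.3,fy=2.3))
E
```

```text
wrist_force: [-0.2, -0.2, 0.0]
grasp_force: 0.0
wrist_force: [-1.3, 0.1, -0.8]
grasp_force: 0.0
wrist_force: [1.0, -0.8, -0.1]
grasp_force: 0.0
wrist_force: [0.2, -0.0, 0.3]
grasp_force: 0.0
t 17.82 tcp [473.1 -84.4 176.4] board [ -73.5 -120.7] y [0.16  0.987 0.   ] z [ 0.  0. -1.] grip 0.0006322734923066385 F [ 0.2 -0.   0.3]
```

View pics/end.png

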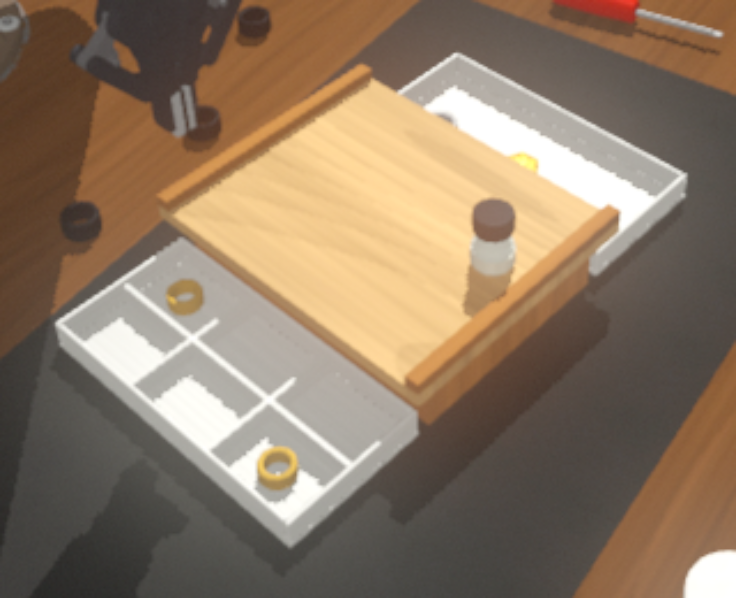

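The board is clear apart from the jar at (493,240). The hex shows in the tray at (522,160) and the tube at (442,122); the bar is hidden. I'll check the tray numerically.

```bash
cat > tray.py <<'E'
from h import *
for n in ('top','wrist'):
    s=env.state();p,d=env.capture(n);c=env.camera_params(n)
    if n=='wrist':
        T=np.eye(4);T[:3,:3]=s['orientation'];T[:3,3]=s['tool_pos'];c=dict(mtx=c['mtx'],extrinsics=T@np.array(c['tool_from_camera']))
    P=cloud(c,d);b=np.tensordot(P[...,:2]-C,np.stack([X,Y],1),1);z=P[...,2]
    r=(abs(b[...,0])<119)&(b[...,1]>112)&(b[...,1]<214)&(d>0)
    print(n,'floor px',(r&(z<9)).sum(),'x seen',b[r&(z<9)][:,0].min().round() if (r&(z<9)).any() else None)
    l0=(r&(z>12)&(z<50)).astype(np.uint8);k,l,st,ce=cv2.connectedComponentsWithStats(l0)
    for i in range(1,k):
        if st[i,4]>30: q=b[l==i];print(ce[i].round(),st[i,4],'min',q.min(0).round(),'max',q.max(0).round(),'z',z[l==i].max().round(),'rgb',p[l==i].mean(0).round())
E
python3 tray.py
```

```text
top floor px 4361 x seen -118.0
[304. 201.] 156 min [ -4. 130.] max [ 27. 158.] z 28.0 rgb [240. 211. 116.]
[305. 221.] 174 min [-50. 124.] max [-13. 146.] z 27.0 rgb [222. 223. 220.]
[300. 240.] 110 min [-90. 126.] max [-58. 156.] z 27.0 rgb [210. 212. 209.]
wrist floor px 684 x seen 42.0
```

All three lie flat in the plain tray (tray y about -16, -25 and -19 mm), and the sizes and colours match. Handing in.

```bash
python3 -c "
from plant import env
print(env.job_done())"
```

```text
the job is handed in; nothing more can be done
None
```

I swept all three offcuts into the plain scrap tray, and they measured flat and inside its walls just before I handed the job in at about 18 s of the 64 s. The jar still stood on the board and the collars and screwdriver were where they started; the hand-in gave no verdict.

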